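# Fetch the stopper from the blue garnish box

### The arm

A 7-joint arm with a two-finger parallel gripper is mounted at the origin on a cart in front of the work surface, level with it; the furniture and walls round the work are solid. World frame = base frame: x ahead of the robot, y to its left, z up, the work surface at z = 0. Lengths are in m, angles in rad, forces in N, time in s.
With the tool pointing down it reaches from about 0.4 to 0.85 m from the base axis. Payload 10.4 kg.
Tool frame: the origin (TCP) lies midway between the tips of the shut fingers; the grasp point (between the pads) lies 19 mm behind it; z points along the fingers, y is the line along which they close (so a half turn about z gives the same grasp; the last joint's range is limited). The gripper opens to 87 mm and grips with 3 to 60 N. Pads are 19 mm wide; open, the fingers measure 117 mm over their backs; the gripper's body (75 mm by 190 mm) begins 51 mm behind the grasp point.
Start: joints at [-1.157, 0.332, -0.065, 1.46, 0.022, 1.35, -0.088], TCP at [0.264, 0.566, 0.223] pointing down, gripper open.
Joint ranges: [-2.6, 2.6], [-0.5, 2.12], [-1.47, 1.34], [0.16, 2.42], [-1.27, 4.41], [0.06, 2.06], [-2.6, 2.6]. Speed limits (rad/s): [2.22, 2.22, 2.79, 2.79, 3.14, 3.14, 3.14].

### API

Orientations are given as a unit quaternion [x, y, z, w].
In Python, from bench import r gives the robot as it stands.
- The arm moves only by the tool arm_command, never from a script. Its arguments are lists of equal length, an entry for each row: "xyz": the shift along the world's x, y, z in m, a list of three; "rot": the turn, a rotation vector about the world's x, y, z in rad, a list of three. In form: {"xyz": [[tx, ty, tz], ...], "rot": [[ax, ay, az], ...]}. A call has 1 to 20 rows; each row is the pose to reach, as a shift and turn from the pose commanded when the call began; what a row does not reach only later rows make up. A row lasts 1/12 s, in which the tool goes at most 41.7 mm and 7.16 degrees, less where a joint would pass 70% of its speed; a pose out of reach is approached as far as the arm can. A call with a gripper value outside its range is refused whole. "grip" is the opening, from 0 (shut) to 1 (fully open), set as the call begins (left out, the last holds). The fingers move at their own pace and stop on an object; "squeeze" is the grip in N (left out, the last holds). Time passes only in rows, so rows that repeat a pose let the fingers close. It gives the time, the measured TCP pose, the force, the opening and the grip force at its end, in the units of the state.
- r.read_state(): the state, without advancing time (a new reading comes with each control period).
- r.camera(name): name is "scene" or "top"; returns the picture (420x560x3 uint8, red, green, blue); there is no depth.
- r.camera_model(name): a dict with "fx", "fy", "cx", "cy" (pixels), "k1" (the pictures are not rectified: a ray, as slopes to the right and down, at radius r is drawn at 1 + k1 r^2 times it, then the intrinsics apply), "T" (4x4, takes a point from camera to world coordinates). Camera axes: x right, y up, looking along -z (the intrinsics and any distortion apply to the point x, -y, -z); pixel columns grow to the right and rows downward; lengths in m; the calibration is good to about 2 mm. A picture is of the moment at which its call begins. camera_model takes no time and is no camera call.
- r.close_job(): hands the job in; it is judged then, once.
Trained networks look in the newest picture that a camera, given by its name, has taken for a name from the list of things; names that differ only in an ending like _2 or _b are one class to them, and where a whole thing is asked for, a point or a joint stands for the part that bears it (a point fixed in the world has none). Each returns a list of dicts, best first, with "conf" (0 to 1); they miss things now and then, are a little off and sometimes report something else, mostly with a low value. They report only what shows in the picture. A call takes as long as a camera call. They do not tell look-alikes from the thing itself.
- r.look_for(label, camera): "at" ([x, y, z] in m, in the coordinates of the camera as it stood for that picture, good to about 4 mm: the middle of the surface that is visible of it).
- r.spot_point(label, camera): "at" ([x, y, z] in m, in the coordinates of the camera as it stood for that picture, good to about 4 mm: a listed point, or the origin of a listed thing).
The state is a dict: "time": time; "joint_positions": joint angles; "joint_vel": joint speeds; "joint_torque": joint torques, N m; "ee_pos": TCP position; "eef_rot": TCP orientation; "ft_force": force on the tool from outside, world axes, zero at the start; "torque": the same for the moment, N m; "width": finger opening in m; "grip_force": force on a finger pad.
Only numpy, scipy, OpenCV 4.12 (cv2) and the standard library are available. Lean on these libraries where they do the work, as an engineer would, in place of code of your own. Each camera call takes 0.05 s, during which the arm holds its last target. There are 200 camera calls.

### The job

The orange bottle stopper is in the closed box with the blue lid. Open only that box: press down the thumb key behind its lid so that the lid tips up, then swing the lid back until it stands upright or further; leave the other boxes shut. Take the stopper out, stand it on its cap in the white tray and leave the lid open, without shifting the tray or the things standing around.

Things in the scene. Friction and masses are not known exactly. Their poses are not given: they have to be found in the camera images.
- caddy: low steel carrier, fixed to the worktop, holding four lidded boxes side by side in a row along its y axis (pitch 88 mm); origin at the worktop under the middle of the row, x pointing from the boxes' front to their back (hinge side). Its floor is 16 mm above the worktop; extents x -66 to 50 mm, y +-184 mm. The tap of a drinks dispenser juts out behind and above the row: keep the wrist clear of it.
- box_blue: black box, fixed, grey flush lid with a blue panel on top and a blue mark on its front; axes as the caddy's, origin on the carrier's floor (16 mm above the worktop). Outside x -53 to 37 mm, y +-43 mm, 50 mm high; walls and floor 3 mm. Holds the stopper. Lid 4 mm thick, top at z 54.5 mm, from x -53 to 45 mm; no lip at front or sides.
- box_red: black box, fixed, grey flush lid with a red panel on top and a red mark on its front; axes as the caddy's, origin on the carrier's floor (16 mm above the worktop). Outside x -53 to 37 mm, y +-43 mm, 50 mm high; walls and floor 3 mm. Same lid, hinge rod and key as the blue one.
- box_yellow: black box, fixed, grey flush lid with a yellow panel on top and a yellow mark on its front; axes as the caddy's, origin on the carrier's floor (16 mm above the worktop). Outside x -53 to 37 mm, y +-43 mm, 50 mm high; walls and floor 3 mm. Same lid, hinge rod and key as the blue one.
- box_green: black box, fixed, grey flush lid with a green panel on top and a green mark on its front; axes as the caddy's, origin on the carrier's floor (16 mm above the worktop). Outside x -53 to 37 mm, y +-43 mm, 50 mm high; walls and floor 3 mm. Same lid, hinge rod and key as the blue one.
- rod_blue (a point): middle of the blue lid's hinge rod, which runs along the box's y 10 mm behind its back wall, at z 52.5 mm. On it rides the thumb key: a blue bar 10 mm wide (y), 5 mm thick, sticking out level behind the rod, 3 to 33 mm from it. Its middle may stand anywhere within 33 mm either side of this point: not reported, see or feel it. It slides with 1.5 N of friction.
- edge_blue (a point): middle of the front edge of the blue lid, 100 mm from the hinge rod; moves with the lid. Pressing the key down 19 mm, 25 mm behind the rod (about 3 to 6 N), leaves the lid at 0.8 to 1.1 rad; there is nothing else below the key. The stiff hinge holds the lid where it is left; then 1 to 2 N at the edge swings it on. A push beside the key meets nothing and lifts nothing.
- lid_blue (a joint): hinge of the blue lid: 0 closed, grows as the lid swings up and back, 1.57 upright, stop at 1.75 rad
- lid_red (a joint): hinge of the red lid: 0 closed, grows as the lid swings up and back, 1.57 upright, stop at 1.75 rad
- lid_yellow (a joint): hinge of the yellow lid: 0 closed, grows as the lid swings up and back, 1.57 upright, stop at 1.75 rad
- lid_green (a joint): hinge of the green lid: 0 closed, grows as the lid swings up and back, 1.57 upright, stop at 1.75 rad
- stopper: orange bottle stopper standing on its cap: cap 34 mm across and 12 mm high, plug above it 20 to 22 mm across, 42 mm high in all, 50 g; origin under the middle of the cap, z up along the plug. At first on the floor of the blue box (19 mm above the worktop), out of sight under the lid.
- tray: loose long white tray, 216 mm (its x) by 92 mm (its y), 21 mm high, 0.11 kg; origin at the middle of its underside; inner floor 3 mm up, 198 by 74 mm; lip walls 18 mm above the floor
- jigger: double-cone steel jigger, 45 mm wide, 80 mm tall, bystander; origin under its middle
- timer: white and black wind-up kitchen timer, 71 mm wide, 38 mm high, bystander; origin under its middle
- spice: spice jar with a black cap, 40 mm wide, 105 mm tall, bystander; origin under its middle
Not all that is in view belongs to the job. There is more than one size of the tray; the job needs the larger.

How it is judged:
On the way, in this order (a step that is already met when the one before it is completed fails the run):
1. the blue lid has been tipped up (value of joint lid_blue above 0.3 rad), for 0.1 s.
2. the blue lid stands upright or further back (value of joint lid_blue above 1.4 rad), for 0.2 s.
3. the stopper has been lifted clear of its box (z of stopper in the frame of box_blue above 0.06 m), for 0.1 s.
At the end, for the whole second after the job is handed in: The stopper stands on its cap (within 0.2 rad of upright) at rest on the tray's floor inside its lip; the tray lies flat within 50 mm of where it stood; the blue lid is open (over 1.3 rad) and the red, yellow and green lids are closed (under 0.1 rad) (x of stopper in the frame of tray between -0.09 and 0.09 m and y of stopper in the frame of tray between -0.035 and 0.035 m and z of stopper in the frame of tray below 0.012 m and angle between stopper's own z axis and vertical below 0.2 rad and angle between tray's own z axis and vertical below 0.1 rad and linear speed of stopper below 0.02 m/s and value of joint lid_blue above 1.3 rad and distance of tray from where it was at the start of the episode below 0.05 m and value of joint each of lid_red, lid_yellow, lid_green below 0.1 rad); the robot touches nothing.
It fails at once if another box's lid is opened (0.25 rad) (value of joint any of lid_red, lid_yellow, lid_green above 0.25 rad).
It fails at once if a bystander (jigger, timer, spice jar) is shifted by more than 40 mm or tipped over (distance of any of jigger, timer, spice from where it was at the start of the episode above 0.04 m or angle between any of jigger, timer, spice's own z axis and vertical above 0.5 rad).
It also fails if it takes over 58 s, if anything falls off the work surface, if the arm or the gripper's body presses on something with over 40 N, if the wrist force passes 120 N, or if a joint passes its speed limit or range.

## Working session

There is one attempt and no reset: what is moved stays moved. The work goes in short steps, Python scripts to look and compute and a tool call to move; the robot and the scene stay as the last step left them, time stands still between calls to the robot, and variables do not carry over. Pictures are saved under pics/ and viewed, at most 10 in all, crops included, and the job is handed in when it is done.

Besides the shell and the picture viewer there is one more tool, called after "Call:" as name(argument=value, ...) on one line, values as JSON. arm_command: Moves the arm, as the interface text tells. Its arguments: {"type":"object","properties":{"xyz":{"type":"array"},"rot":{"type":"array"},"grip":{"type":"number"},"squeeze":{"type":"number"}},"required":["xyz","rot"]}

```bash
mkdir -p pics; ls; cat > h.py <<'E'
from bench import r
import numpy as np, cv2
def world(cam,p):
    T=np.array(r.camera_model(cam)["T"]); return (T@np.r_[p,1])[:3]
def pix(cam,P):
    m=r.camera_model(cam);T=np.linalg.inv(np.array(m["T"]));p=(T@np.r_[P,1])[:3]
    u,v=p[0]/-p[2],-p[1]/-p[2];s=1+m["k1"]*(u*u+v*v);return m["cx"]+m["fx"]*u*s,m["cy"]+m["fy"]*v*s
def onplane(cam,c,rw,z):
    m=r.camera_model(cam);T=np.array(m["T"])
    K=np.array([[m["fx"],0,m["cx"]],[0,m["fy"],m["cy"]],[0,0,1.]])
    u,v=cv2.undistortPoints(np.array([[[c,rw]]],float),K,np.array([m["k1"],0,0,0,0.]))[0,0]
    d=T[:3,:3]@np.array([u,-v,-1]);o=T[:3,3];return o+d*(z-o[2])/d[2]
def snap(cam,name,crop=None,scale=1):
    im=r.camera(cam)[:,:,::-1]
    if crop: a,b,c,d=crop; im=im[b:d,a:c]
    cv2.imwrite("pics/"+name,cv2.resize(im,None,fx=scale,fy=scale,interpolation=cv2.INTER_CUBIC))
E
python3 - <<'E'
from h import *
snap("scene","s0.png",None,1.4);snap("top","t0.png",None,1.4)
for cam in("scene","top"):
    print(cam,np.round(np.array(r.camera_model(cam)["T"])[:3,3],3))
    for l in["caddy","rod_blue","edge_blue","tray","box_blue","box_red","box_green","box_yellow","jigger","timer","spice"]:
        for d in r.spot_point(l,cam)[:2]:
            w=world(cam,d["at"]);print(l,round(d["conf"],2),w.round(3),np.round(pix(cam,w)))
s=r.read_state();print(s["time"],s["ee_pos"],s["eef_rot"],s["ft_force"])
E
```

```text
pics
scene [ 0.347 -1.215  1.459]
caddy 0.61 [ 0.487 -0.232  0.002] [278. 280.]
rod_blue 0.7 [ 0.536 -0.277  0.065] [293. 278.]
edge_blue 0.93 [ 0.434 -0.276  0.067] [265. 282.]
edge_blue 0.15 [ 0.475 -0.547 -0.   ] [292. 358.]
tray 0.65 [ 0.454  0.386 -0.001] [247. 173.]
tray 0.58 [0.351 0.673 0.   ] [219. 138.]
box_blue 0.81 [ 0.488 -0.278  0.016] [281. 288.]
box_blue 0.54 [ 0.536 -0.278  0.065] [293. 278.]
box_red 0.9 [ 0.487 -0.363  0.012] [285. 309.]
box_green 0.74 [ 0.49  -0.188  0.015] [277. 269.]
box_green 0.5 [ 0.484 -0.362  0.012] [284. 309.]
jigger 0.79 [ 0.478 -0.547 -0.   ] [293. 358.]
timer 0.79 [ 0.691 -0.354  0.002] [339. 298.]
timer 0.19 [ 0.479 -0.544 -0.002] [293. 358.]
spice 0.55 [ 0.801  0.001 -0.002] [342. 223.]
top [0.33  0.067 1.718]
caddy 0.57 [ 0.487 -0.233  0.   ] [344. 231.]
rod_blue 0.84 [ 0.536 -0.274  0.065] [356. 217.]
edge_blue 0.73 [ 0.493 -0.1    0.016] [313. 230.]
tray 0.62 [0.456 0.392 0.001] [196. 242.]
tray 0.6 [0.361 0.677 0.002] [128. 267.]
box_blue 0.7 [ 0.495 -0.275  0.014] [355. 229.]
box_blue 0.34 [ 0.489 -0.232  0.001] [344. 231.]
box_red 0.75 [ 0.491 -0.363  0.017] [376. 229.]
box_green 0.81 [ 0.488 -0.186  0.015] [334. 231.]
box_yellow 0.71 [ 0.493 -0.102  0.013] [313. 230.]
box_yellow 0.19 [ 0.478 -0.544 -0.003] [417. 231.]
jigger 0.57 [ 0.476 -0.54  -0.002] [416. 232.]
timer 0.63 [ 0.694 -0.356 -0.003] [370. 183.]
spice 0.68 [0.801 0.005 0.001] [286. 160.]
1.2 [0.26439617 0.56634993 0.22258899] [ 2.16679330e-01  9.76242831e-01  5.65977540e-05 -1.39629703e-05] [-0.3529494  -0.38234846  0.1828385 ]
```

View pics/s0.png

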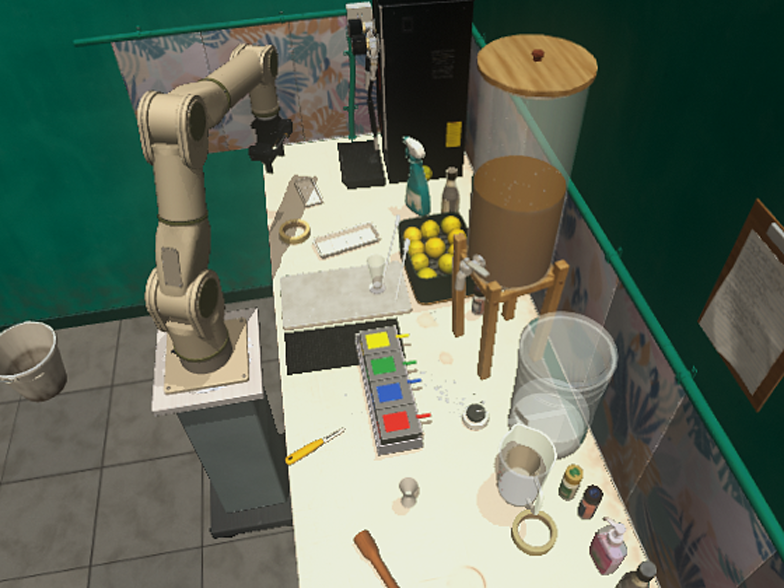

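View pics/t0.png

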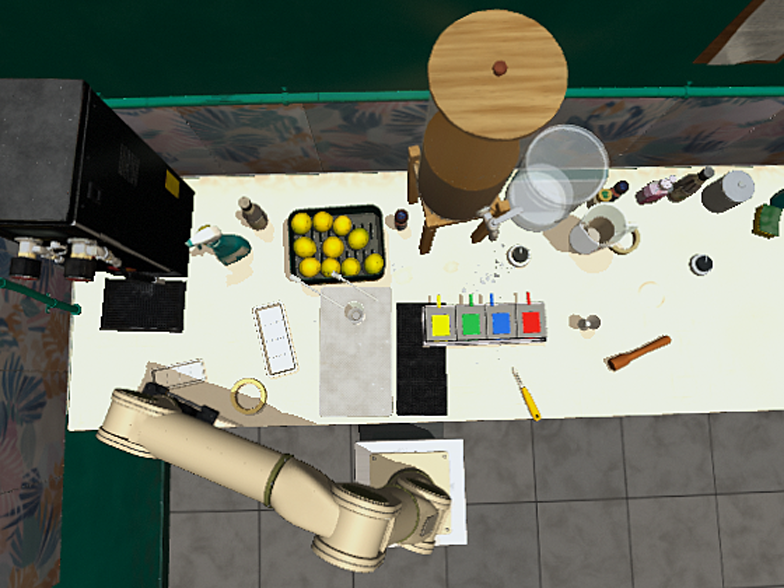

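```bash
python3 - <<'E'
from h import *
snap("scene","s1.png",(230,220,370,340),5.5);snap("top","t1.png",(280,170,410,265),6)
E
```

```text
(no output)
```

s0/t0: the row of boxes has blue third from the left (top view ~(357,231) in raw pixels, scene (278,280)). There are two white trays: the long one at top (196,242) and one near the gripper at top (128,267). The dispenser's tap is at top (351,150). Next I check the crops.

View pics/s1.png

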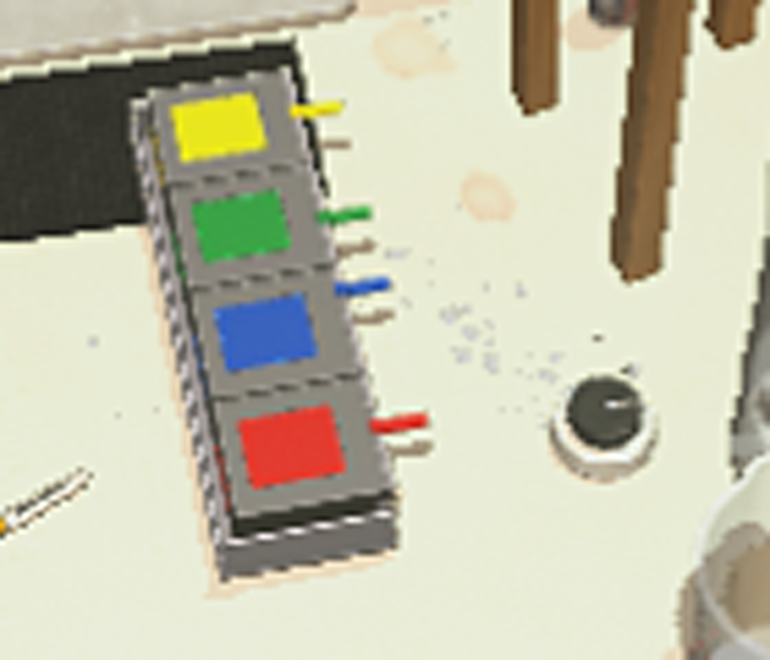

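View pics/t1.png

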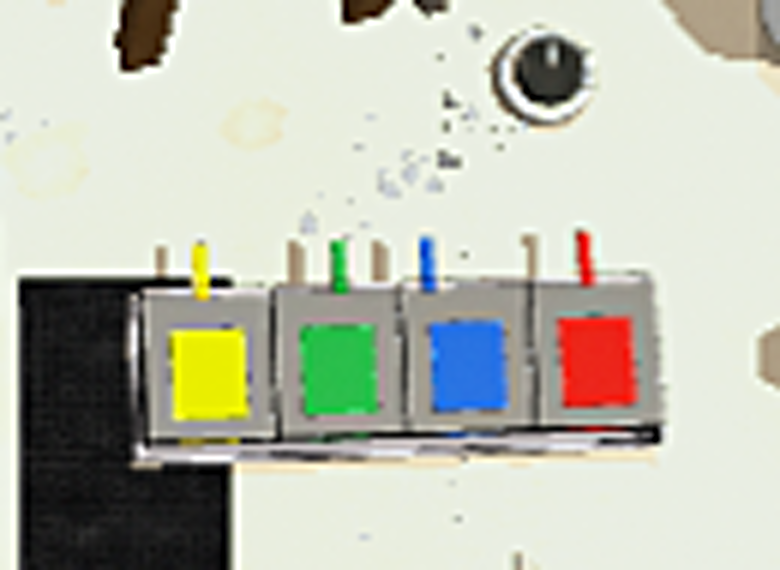

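The crops confirm the choice: the blue box is third in the row, and its key shows at t1 (430,264) and s1 (365,287), left of the lid's middle. Next: the key's position, the caddy's yaw, the tap and tray sizes.

```bash
python3 - <<'E'
from h import *
Z=.0685
for cam,box in(("top",(335,195,370,245)),("scene",(255,255,310,300))):
    im=r.camera(cam);a,b,c,d=box;q=im[b:d,a:c].astype(int)
    m=((q[:,:,2]>q[:,:,0]+60)&(q[:,:,2]>q[:,:,1]+30)).astype(np.uint8)
    n,l,st,ce=cv2.connectedComponentsWithStats(m)
    for i in range(1,n):
        if st[i,4]<5: continue
        ys,xs=np.where(l==i);P=np.array([onplane(cam,x+a,y+b,Z) for x,y in zip(xs,ys)])
        print(cam,st[i,4],P.mean(0).round(4),P.min(0).round(3),P.max(0).round(3))
    # red/yellow panels for yaw
    f=im.astype(int)
    for nm,mm in(("red",(f[:,:,0]>180)&(f[:,:,1]<60)),("yel",(f[:,:,0]>180)&(f[:,:,1]>180)&(f[:,:,2]<80)),("grn",(f[:,:,1]>130)&(f[:,:,0]<70)&(f[:,:,2]<100))):
        n,l,st,ce=cv2.connectedComponentsWithStats(mm.astype(np.uint8))
        for i in range(1,n):
            if st[i,4]>80:
                p=onplane(cam,*ce[i],.0705)
                if -.5<p[1]<0 and .4<p[0]<.6: print(cam,nm,st[i,4],p.round(4))
# tap triangulation
def ray(cam,c,w):
    a=onplane(cam,c,w,0);o=np.array(r.camera_model(cam)["T"])[:3,3];return o,(a-o)/np.linalg.norm(a-o)
o1,d1=ray("top",351,150);o2,d2=ray("scene",336,191)
t=np.linalg.lstsq(np.c_[d1,-d2],o2-o1,rcond=None)[0];print("tap",(o1+t[0]*d1).round(3),(o2+t[1]*d2).round(3))
# trays corners in top (raw px from t0/1.4)
for nm,cs in(("A",[(253,308),(282,303),(298,370),(268,377)]),("B",[(152,371),(202,360),(206,378),(158,388)])):
    P=np.array([onplane("top",x/1.4,y/1.4,.021) for x,y in cs]);print(nm,P.round(3).tolist(),P.mean(0).round(3),[round(np.linalg.norm(P[i]-P[i-1]),3) for i in range(4)])
E
```

```text
top 22 [ 0.5501 -0.2516  0.0685] [ 0.534 -0.256  0.068] [ 0.567 -0.247  0.068]
top 183 [ 0.4822 -0.2759  0.0685] [ 0.452 -0.301  0.068] [ 0.513 -0.251  0.069]
top red 163 [ 0.4826 -0.3622  0.0705]
top yel 175 [ 0.4809 -0.0994  0.0705]
top grn 161 [ 0.482  -0.1865  0.0705]
scene 21 [ 0.5484 -0.2531  0.0685] [ 0.532 -0.258  0.068] [ 0.566 -0.247  0.069]
scene 192 [ 0.4796 -0.2755  0.0685] [ 0.45  -0.3    0.068] [ 0.51  -0.25   0.069]
scene red 131 [ 0.4787 -0.3649  0.0705]
scene yel 156 [ 0.4779 -0.1006  0.0705]
scene grn 151 [ 0.4783 -0.189   0.0705]
tap [ 0.72  -0.198  0.407] [ 0.695 -0.198  0.399]
A [[0.55, 0.452, 0.021], [0.563, 0.366, 0.021], [0.363, 0.319, 0.021], [0.344, 0.407, 0.021]] [0.455 0.386 0.021] [np.float64(0.21), np.float64(0.088), np.float64(0.205), np.float64(0.09)]
B [[0.37, 0.75, 0.021], [0.399, 0.602, 0.021], [0.346, 0.589, 0.021], [0.32, 0.731, 0.021]] [0.359 0.668 0.021] [np.float64(0.054), np.float64(0.15), np.float64(0.054), np.float64(0.143)]
```

Call:
arm_command(xyz=[[0.015, -0.04, 0.02], [0.03, -0.08, 0.02], [0.045, -0.12, 0.02], [0.06, -0.16, 0.02], [0.075, -0.2, 0.02], [0.09, -0.24, 0.02], [0.105, -0.28, 0.02], [0.12, -0.32, 0.02], [0.135, -0.36, 0.02], [0.15, -0.4, 0.02], [0.165, -0.44, 0.02], [0.18, -0.48, 0.02], [0.195, -0.52, 0.02], [0.21, -0.56, 0.02], [0.225, -0.6, 0.02], [0.24, -0.64, 0.02], [0.255, -0.68, 0.02], [0.27, -0.72, 0.02], [0.285, -0.76, 0.02], [0.3, -0.8, 0.02]], rot=[[0, 0, -0.12], [0, 0, -0.24], [0, 0, -0.36], [0, 0, -0.48], [0, 0, -0.6], [0, 0, -0.72], [0, 0, -0.84], [0, 0, -0.96], [0, 0, -1.08], [0, 0, -1.2], [0, 0, -1.32], [0, 0, -1.44], [0, 0, -1.56], [0, 0, -1.68], [0, 0, -1.8], [0, 0, -1.92], [0, 0, -2.04], [0, 0, -2.16], [0, 0, -2.28], [0, 0, -2.4]], grip=0)

```text
time: 3.07
ee_pos: [0.5562, -0.212, 0.243]
eef_rot: [0.989, 0.149, 0.001, 0.0]
ft_force: [0.3, 0.9, -0.1]
width: 0.0007
grip_force: 0.0
```

Call:
arm_command(xyz=[[0.006, -0.019, -0.03], [0.006, -0.019, -0.06], [0.006, -0.019, -0.1], [0.006, -0.019, -0.13], [0.006, -0.019, -0.14], [0.006, -0.019, -0.14], [0.006, -0.019, -0.14]], rot=[[0, 0, -0.12], [0, 0, -0.24], [0, 0, -0.305], [0, 0, -0.305], [0, 0, -0.305], [0, 0, -0.305], [0, 0, -0.305]])

```text
time: 3.65
ee_pos: [0.5621, -0.2294, 0.1038]
eef_rot: [1.0, 0.0, 0.0, 0.0]
ft_force: [0.9, -0.2, 1.6]
width: 0.0007
grip_force: 0.0
```

```bash
python3 - <<'E'
from h import *
snap("scene","s2.png",(220,150,400,300),4.4)
s=r.read_state();print(s["time"],s["ee_pos"].round(4),s["eef_rot"].round(4),s["ft_force"].round(2),np.round(s["joint_positions"],2))
E
```

```text
3.7 [ 0.5627 -0.2297  0.1047] [1.0e+00 1.0e-04 1.3e-03 4.0e-04] [ 0.76 -0.5   0.23] [-0.26  0.46  0.74  1.68 -0.34  1.12 -1.  ]
```

View pics/s2.png

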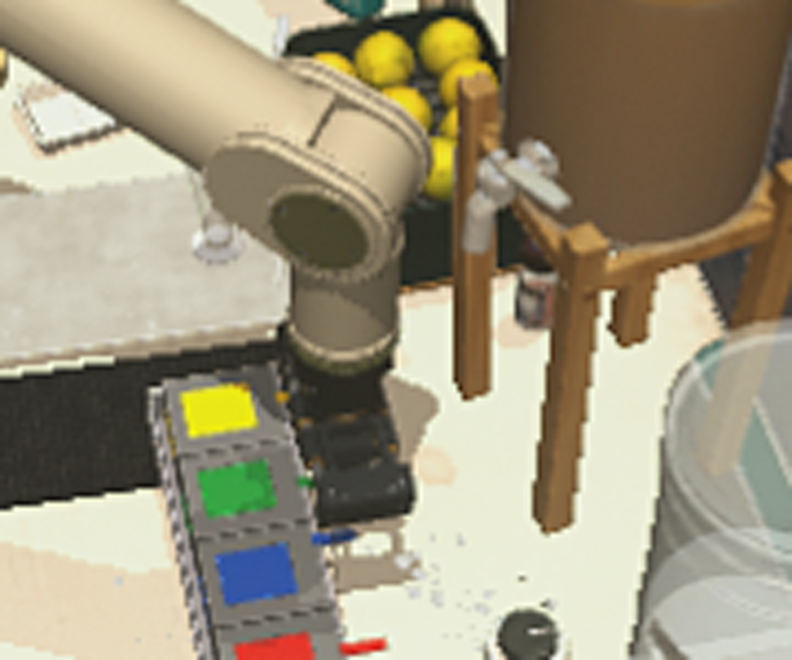

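The gripper hangs shut beside the blue key (320–360,538 in the crop), and the tap is clear of the wrist. The last move fell short because of lag, so I shift −23 mm in y and then press.

Call:
arm_command(xyz=[[0.007, -0.023, 0], [0.007, -0.023, -0.01], [0.007, -0.023, -0.02], [0.007, -0.023, -0.03], [0.007, -0.023, -0.036], [0.007, -0.023, -0.041], [0.007, -0.023, -0.046], [0.007, -0.023, -0.051], [0.007, -0.023, -0.054], [0.007, -0.023, -0.054], [0.007, -0.023, -0.054]], rot=[[0, 0, 0], [0, 0, 0], [0, 0, 0], [0, 0, 0], [0, 0, 0], [0, 0, 0], [0, 0, 0], [0, 0, 0], [0, 0, 0], [0, 0, 0], [0, 0, 0]])

```text
time: 4.62
ee_pos: [0.5684, -0.252, 0.0483]
eef_rot: [1.0, -0.0, -0.0, -0.0]
ft_force: [-0.6, 0.2, -0.5]
width: 0.0005
grip_force: 0.0
```

```bash
python3 - <<'E'
from h import *
snap("scene","s3.png",(220,190,370,310),5)
s=r.read_state();print(s["time"],s["ee_pos"].round(4),s["ft_force"].round(2))
for c in("scene","top"):
    r.camera(c)
    for d in r.spot_point("edge_blue",c)[:2]: print(c,d["conf"],world(c,d["at"]).round(3))
E
```

```text
4.6667 [ 0.5684 -0.2521  0.0485] [0.64 0.21 0.55]
scene 0.95 [ 0.465 -0.281  0.136]
top 0.42 [ 0.469 -0.272  0.138]
```

Call:
arm_command(xyz=[[0, 0, 0.035], [0, 0, 0.07], [-0.02, -0.01, 0.1], [-0.05, -0.023, 0.125], [-0.09, -0.023, 0.14], [-0.13, -0.023, 0.14], [-0.165, -0.023, 0.14], [-0.18, -0.023, 0.11], [-0.18, -0.023, 0.075], [-0.18, -0.023, 0.072], [-0.15, -0.023, 0.072], [-0.125, -0.023, 0.072], [-0.11, -0.023, 0.072], [-0.095, -0.023, 0.072], [-0.08, -0.023, 0.072], [-0.068, -0.023, 0.072], [-0.056, -0.023, 0.072], [-0.046, -0.023, 0.072], [-0.038, -0.023, 0.072], [-0.038, -0.023, 0.072]], rot=[[0, 0, 0], [0, 0, 0], [0, 0, 0], [0, 0, 0], [0, 0, 0], [0, 0, 0], [0, 0, 0], [0, 0, 0], [0, 0, 0], [0, 0, 0], [0, 0, 0], [0, 0, 0], [0, 0, 0], [0, 0, 0], [0, 0, 0], [0, 0, 0], [0, 0, 0], [0, 0, 0], [0, 0, 0], [0, 0, 0]])

```text
time: 6.53
ee_pos: [0.532, -0.2749, 0.1208]
eef_rot: [1.0, 0.001, -0.0, 0.0]
ft_force: [-1.0, -0.9, -0.0]
width: 0.0001
grip_force: 0.0
```

```bash
python3 - <<'E'
from h import *
s=r.read_state();print(s["time"],s["ee_pos"].round(4),s["ft_force"].round(2))
for c in("scene","top"):
    r.camera(c)
    for l in("edge_blue","stopper"):
        for d in r.spot_point(l,c)[:2]: print(c,l,d["conf"],world(c,d["at"]).round(3))
E
```

```text
6.5333 [ 0.532  -0.2749  0.1208] [-0.96 -0.89 -0.01]
scene stopper 0.61 [ 0.468 -0.283  0.017]
```

Call:
arm_command(xyz=[[-0.03, 0, 0], [-0.06, 0, 0.02], [-0.08, 0.03, 0.05], [-0.1, 0.06, 0.08], [-0.12, 0.1, 0.1], [-0.12, 0.14, 0.12], [-0.12, 0.17, 0.12], [-0.12, 0.17, 0.12]], rot=[[0, 0, 0], [0, 0, 0], [0, 0, 0], [0, 0, 0], [0, 0, 0], [0, 0, 0], [0, 0, 0], [0, 0, 0]], grip=0.55)

```text
time: 7.5
ee_pos: [0.4107, -0.0994, 0.2426]
eef_rot: [1.0, 0.003, 0.002, -0.002]
ft_force: [0.4, -0.1, -0.7]
width: 0.044
grip_force: 0.0
```

```bash
python3 - <<'E'
from h import *
s=r.read_state();print(s["time"],s["ee_pos"].round(4),s["ft_force"].round(2),s["width"])
for c in("scene","top"):
    im=r.camera(c)
    for l in("edge_blue","stopper"):
        for d in r.spot_point(l,c)[:2]: print(c,l,d["conf"],world(c,d["at"]).round(3))
    f=im.astype(int);m=((f[:,:,0]>120)&(f[:,:,0]>f[:,:,1]*1.5)&(f[:,:,1]>f[:,:,2]*1.3)).astype(np.uint8)
    n,l,st,ce=cv2.connectedComponentsWithStats(m)
    for i in range(1,n):
        p=onplane(c,*ce[i],.04)
        if st[i,4]>5 and .4<p[0]<.56 and -.34<p[1]<-.2: print(c,st[i],p.round(4))
a=cv2.resize(r.camera("scene")[230:310,240:340],None,fx=4,fy=4);b=cv2.resize(r.camera("top")[190:270,310:410],None,fx=4,fy=4)
cv2.imwrite("pics/c4.png",np.hstack([a,b])[:,:,::-1])
E
```

```text
7.5 [ 0.4107 -0.0994  0.2426] [ 0.37 -0.06 -0.7 ] 0.04400726521204192
scene edge_blue 0.54 [ 0.554 -0.276  0.16 ]
scene edge_blue 0.35 [ 0.49  -0.279  0.017]
scene stopper 0.52 [ 0.469 -0.282  0.019]
scene [271 281  10  11  73] [ 0.4699 -0.2819  0.04  ]
top edge_blue 0.68 [ 0.556 -0.27   0.161]
top edge_blue 0.44 [ 0.489 -0.275  0.013]
top stopper 0.46 [ 0.475 -0.276  0.02 ]
top stopper 0.32 [ 0.696 -0.355 -0.002]
top [356 234   5   4  12] [ 0.4643 -0.2816  0.04  ]
```

View pics/c4.png

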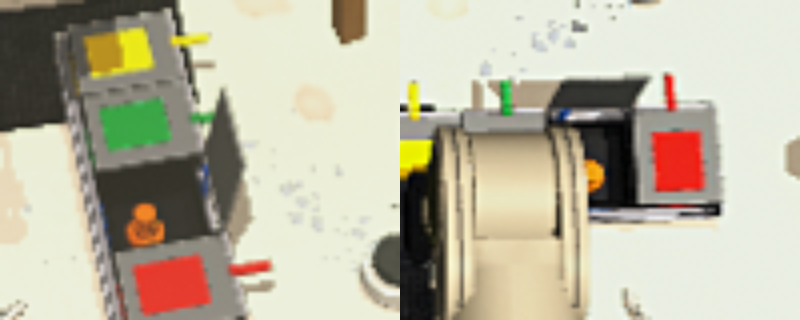

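The lid is open (~1.75 rad). The stopper stands in the box at c4 left (146,225); in the top view the arm hides half of it. I move the arm aside for a clean top view, since clearance to the wall is tight.

Call:
arm_command(xyz=[[0, 0.04, 0], [0, 0.08, 0], [0, 0.1, 0], [0, 0.1, 0], [0, 0.1, 0]], rot=[[0, 0, 0], [0, 0, 0], [0, 0, 0], [0, 0, 0], [0, 0, 0]], grip=0.4)

```text
time: 8.32
ee_pos: [0.4106, -0.0051, 0.2402]
eef_rot: [1.0, 0.0, -0.0, 0.001]
ft_force: [0.4, -0.8, 1.1]
width: 0.0358
grip_force: 0.0
```

```bash
python3 - <<'E'
from h import *
s=r.read_state();print(s["time"],s["ee_pos"].round(4),s["width"])
for c in("scene","top"):
    im=r.camera(c)
    for l in("stopper","box_blue","tray"):
        for d in r.spot_point(l,c)[:2]: print(c,l,d["conf"],world(c,d["at"]).round(3))
    f=im.astype(int);m=((f[:,:,0]>70)&(f[:,:,0]>f[:,:,1]*1.35)&(f[:,:,1]>f[:,:,2]*1.2)).astype(np.uint8)
    n,l,st,ce=cv2.connectedComponentsWithStats(m)
    for i in range(1,n):
        p=onplane(c,*ce[i],.04)
        if st[i,4]>5 and .4<p[0]<.56 and -.34<p[1]<-.2: print(c,st[i],p.round(4),onplane(c,*ce[i],.031).round(4))
for P in([.469,-.281,.019],[.469,-.281,.061]): print(np.round(pix("scene",P),1),np.round(pix("top",P),1))
E
```

```text
8.3167 [ 0.4106 -0.0051  0.2402] 0.03581052593168815
scene stopper 0.39 [ 0.472 -0.279  0.02 ]
scene stopper 0.18 [ 0.487 -0.275  0.017]
scene box_blue 0.86 [ 0.489 -0.276  0.017]
scene tray 0.61 [0.453 0.383 0.001]
scene tray 0.4 [ 0.352  0.678 -0.002]
scene [271 281  10  11  85] [ 0.4695 -0.282   0.04  ] [ 0.4702 -0.276   0.031 ]
top stopper 0.47 [ 0.474 -0.28   0.017]
top stopper 0.34 [ 0.695 -0.356 -0.003]
top box_blue 0.89 [ 0.494 -0.275  0.012]
top box_blue 0.56 [ 0.486 -0.185  0.018]
top tray 0.6 [0.457 0.388 0.002]
top [352 230   9   8  60] [ 0.4727 -0.2747  0.04  ] [ 0.4734 -0.2765  0.031 ]
[275.6 289.3] [356.7 234.7]
[275.2 282.9] [358.8 233.8]
```

Call:
arm_command(xyz=[[0.01, -0.04, 0], [0.02, -0.08, 0], [0.03, -0.12, 0], [0.04, -0.16, 0], [0.05, -0.2, 0], [0.06, -0.24, 0], [0.061, -0.265, -0.03], [0.061, -0.273, -0.06], [0.061, -0.273, -0.09], [0.061, -0.273, -0.11], [0.061, -0.273, -0.12], [0.061, -0.273, -0.12], [0.061, -0.273, -0.12]], rot=[[0, 0, 0], [0, 0, 0], [0, 0, 0], [0, 0, 0], [0, 0, 0], [0, 0, 0], [0, 0, 0], [0, 0, 0], [0, 0, 0], [0, 0, 0], [0, 0, 0], [0, 0, 0], [0, 0, 0]])

```text
time: 9.8
ee_pos: [0.4718, -0.2784, 0.1212]
eef_rot: [1.0, -0.0, 0.0, 0.0]
ft_force: [-0.5, -0.1, 0.7]
width: 0.0347
grip_force: 0.0
```

Call:
arm_command(xyz=[[0, 0, -0.025], [0, 0, -0.045], [0, 0, -0.06], [0, 0, -0.07], [0, 0, -0.078], [0, 0, -0.084], [0, 0, -0.085], [0, 0, -0.085]], rot=[[0, 0, 0], [0, 0, 0], [0, 0, 0], [0, 0, 0], [0, 0, 0], [0, 0, 0], [0, 0, 0], [0, 0, 0]])

```text
time: 10.47
ee_pos: [0.4719, -0.2784, 0.036]
eef_rot: [1.0, -0.0, 0.0, 0.0]
ft_force: [0.4, -0.3, -0.2]
width: 0.0345
grip_force: 0.0
```

Call:
arm_command(xyz=[[0, 0, 0], [0, 0, 0], [0, 0, 0], [0, 0, 0], [0, 0, 0], [0, 0, 0]], rot=[[0, 0, 0], [0, 0, 0], [0, 0, 0], [0, 0, 0], [0, 0, 0], [0, 0, 0]], grip=0, squeeze=12)

```text
time: 10.97
ee_pos: [0.4719, -0.2783, 0.036]
eef_rot: [1.0, -0.0, 0.0, 0.0]
ft_force: [-0.7, 0.2, 5.1]
width: 0.0198
grip_force: 12.0
```

Call:
arm_command(xyz=[[0, 0, 0.01], [0, 0, 0.025], [0, 0, 0.05], [0, 0, 0.08], [0, 0, 0.11], [0, 0, 0.14], [0, 0, 0.16], [0, 0, 0.16], [0, 0, 0.16]], rot=[[0, 0, 0], [0, 0, 0], [0, 0, 0], [0, 0, 0], [0, 0, 0], [0, 0, 0], [0, 0, 0], [0, 0, 0], [0, 0, 0]])

```text
time: 11.72
ee_pos: [0.4719, -0.2784, 0.1966]
eef_rot: [1.0, -0.0, 0.001, 0.0]
ft_force: [-0.3, 0.5, -1.6]
width: 0.0201
grip_force: 12.0
```

```bash
python3 - <<'E'
from h import *
s=r.read_state();print(s["time"],s["ee_pos"].round(4),s["width"],s["grip_force"])
snap("scene","s5.png",(220,200,340,310),5)
for d in r.spot_point("stopper","scene")[:2]: print(d["conf"],world("scene",d["at"]).round(3))
E
```

```text
11.7167 [ 0.4719 -0.2784  0.1966] 0.02008533694030066 11.999955251812935
```

View pics/s5.png

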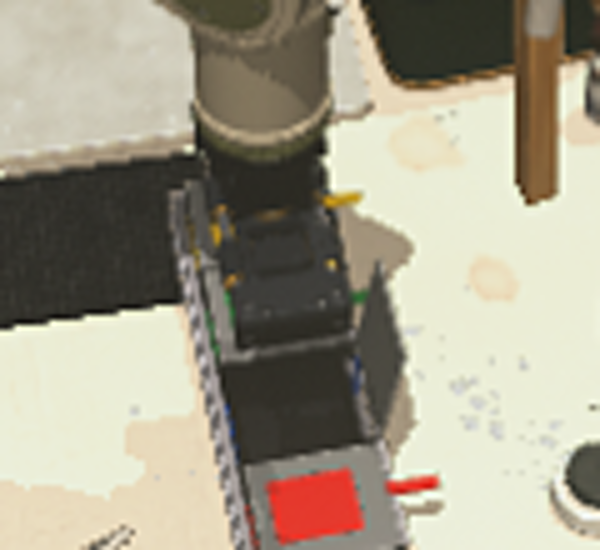

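The box is empty, so the stopper is in the gripper (width 20 mm), and the lid stays open. Next I carry it to the large tray, passing over and in front of the glass, and turn the tool so the fingers open along the tray's length.

Call:
arm_command(xyz=[[-0.01, 0.02, 0.03], [-0.02, 0.05, 0.055], [-0.035, 0.085, 0.065], [-0.05, 0.12, 0.065], [-0.06, 0.155, 0.065], [-0.06, 0.19, 0.065], [-0.06, 0.225, 0.065], [-0.06, 0.26, 0.065], [-0.06, 0.295, 0.065], [-0.06, 0.33, 0.065], [-0.06, 0.365, 0.065], [-0.06, 0.4, 0.065], [-0.06, 0.435, 0.065], [-0.06, 0.47, 0.065], [-0.055, 0.505, 0.065], [-0.05, 0.54, 0.065], [-0.04, 0.575, 0.065], [-0.03, 0.61, 0.065], [-0.02, 0.64, 0.06], [-0.017, 0.665, 0.05]], rot=[[0, 0, 0], [0, 0, 0], [0, 0, 0.1], [0, 0, 0.2], [0, 0, 0.3], [0, 0, 0.4], [0, 0, 0.5], [0, 0, 0.6], [0, 0, 0.7], [0, 0, 0.8], [0, 0, 0.9], [0, 0, 1.0], [0, 0, 1.1], [0, 0, 1.2], [0, 0, 1.3], [0, 0, 1.4], [0, 0, 1.5], [0, 0, 1.6], [0, 0, 1.7], [0, 0, 1.78]])

```text
time: 13.48
ee_pos: [0.4551, 0.389, 0.2441]
eef_rot: [0.627, 0.779, -0.001, 0.0]
ft_force: [0.4, -0.0, 0.3]
width: 0.02
grip_force: 12.0
```

```bash
python3 - <<'E'
from h import *
s=r.read_state();print(s["time"],s["ee_pos"].round(4),s["eef_rot"].round(3),s["width"],s["grip_force"],s["joint_positions"].round(2))
snap("scene","s6.png",(160,80,320,230),4)
for d in r.spot_point("stopper","scene")[:2]: print(d["conf"],world("scene",d["at"]).round(3))
for d in r.spot_point("tray","scene")[:2]: print(d["conf"],world("scene",d["at"]).round(3))
E
```

```text
13.4833 [0.4551 0.389  0.2441] [ 0.627  0.779 -0.001  0.   ] 0.019979781372171514 11.999137848615646 [-1.09  0.27  0.37  1.52 -0.1   1.37 -0.49]
0.45 [ 0.554 -0.278  0.166]
0.41 [0.454 0.388 0.225]
0.56 [ 0.455  0.388 -0.003]
0.55 [0.353 0.676 0.002]
```

View pics/s6.png

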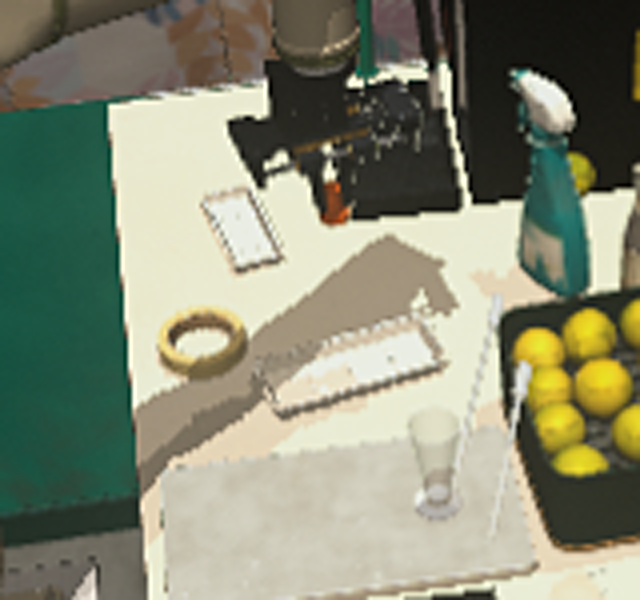

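The stopper hangs upright at crop (335,200), above the larger tray at (350,365). Now I lower it.

Call:
arm_command(xyz=[[0, 0, -0.03], [0, 0, -0.065], [0, 0, -0.1], [0, 0, -0.13], [0, 0, -0.16], [0, 0, -0.185], [0, 0, -0.2], [0, 0, -0.21], [0, 0, -0.214], [0, 0, -0.214], [0, 0, -0.214]], rot=[[0, 0, 0], [0, 0, 0], [0, 0, 0], [0, 0, 0], [0, 0, 0], [0, 0, 0], [0, 0, 0], [0, 0, 0], [0, 0, 0], [0, 0, 0], [0, 0, 0]])

```text
time: 14.55
ee_pos: [0.4552, 0.3868, 0.0325]
eef_rot: [0.63, 0.777, 0.001, 0.0]
ft_force: [-0.4, -0.3, -0.0]
width: 0.02
grip_force: 12.0
```

Call:
arm_command(xyz=[[0, 0, -0.003], [0, 0, -0.006], [0, 0, -0.009], [0, 0, -0.01], [0, 0, -0.01]], rot=[[0, 0, 0], [0, 0, 0], [0, 0, 0], [0, 0, 0], [0, 0, 0]])

```text
time: 14.97
ee_pos: [0.4544, 0.3867, 0.0213]
eef_rot: [0.629, 0.777, -0.0, 0.0]
ft_force: [-0.8, 0.1, -0.2]
width: 0.0199
grip_force: 12.0
```

Call:
arm_command(xyz=[[0, 0, -0.001], [0, 0, -0.002], [0, 0, -0.002], [0, 0, -0.002]], rot=[[0, 0, 0], [0, 0, 0], [0, 0, 0], [0, 0, 0]])

```text
time: 15.3
ee_pos: [0.4547, 0.3869, 0.02]
eef_rot: [0.63, 0.777, 0.0, -0.0]
ft_force: [-1.7, -1.1, 5.4]
width: 0.02
grip_force: 12.0
```

Contact (5 N upward at TCP 0.020, as the geometry predicts). Now I release and go up.

Call:
arm_command(xyz=[[0, 0, 0], [0, 0, 0], [0, 0, 0], [0, 0, 0], [0, 0, 0], [0, 0, 0.01], [0, 0, 0.025], [0, 0, 0.05], [0, 0, 0.08], [0, 0, 0.12], [0, 0, 0.16], [0, 0.03, 0.19], [0, 0.07, 0.2], [0, 0.11, 0.2], [0, 0.15, 0.2], [0, 0.15, 0.2]], rot=[[0, 0, 0], [0, 0, 0], [0, 0, 0], [0, 0, 0], [0, 0, 0], [0, 0, 0], [0, 0, 0], [0, 0, 0], [0, 0, 0], [0, 0, 0], [0, 0, 0], [0, 0, 0], [0, 0, 0], [0, 0, 0], [0, 0, 0], [0, 0, 0]], grip=0.5)

```text
time: 16.63
ee_pos: [0.4501, 0.5446, 0.2176]
eef_rot: [0.626, 0.78, -0.0, -0.002]
ft_force: [-1.5, 0.7, -1.2]
width: 0.0434
grip_force: 0.0
```

```bash
python3 - <<'E'
from h import *
s=r.read_state();print(s["time"],s["ee_pos"].round(4),s["width"])
a=r.camera("scene");b=r.camera("top")
for c in("scene","top"):
  for l in("stopper","tray","edge_blue"):
    for d in r.spot_point(l,c)[:2]: print(c,l,round(d["conf"],2),world(c,d["at"]).round(3))
A=cv2.resize(a[140:210,200:300],None,fx=4,fy=4);B=cv2.resize(a[225:295,240:340],None,fx=4,fy=4)
cv2.imwrite("pics/c7.png",np.hstack([A,B])[:,:,::-1])
E
```

```text
16.6333 [0.4501 0.5446 0.2176] 0.04343721392215226
scene stopper 0.59 [0.45  0.383 0.   ]
scene tray 0.8 [ 0.454  0.385 -0.   ]
scene tray 0.49 [0.352 0.676 0.001]
scene edge_blue 0.74 [ 0.553 -0.275  0.164]
top stopper 0.43 [0.457 0.387 0.006]
top tray 0.75 [0.457 0.39  0.001]
top tray 0.18 [ 0.487 -0.18   0.016]
top edge_blue 0.53 [ 0.553 -0.269  0.163]
```

View pics/c7.png

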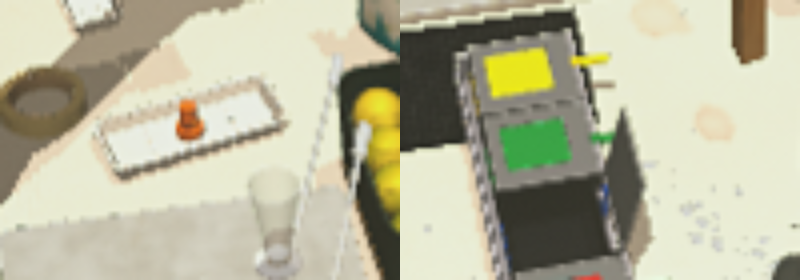

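The stopper stands on its cap in the middle of the large tray (190,120), the blue lid is open, the green and yellow lids look shut, and nothing has shifted. Handing in.

```bash
python3 -c "
from bench import r
print(r.close_job())"
```

```text
the job is handed in; nothing more can be done
None
```

I opened the blue box and stood the stopper on its cap in the middle of the larger white tray. The blue lid is open and the other lids stayed shut. I handed the job in at about 17 s of the 58 s limit; no verdict was returned.

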